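Show the tall bush to the inspection camera

ROBOT

A 6-joint arm with a two-finger parallel gripper is mounted at the origin on a cart in front of the work surface, level with it; the furniture and walls round the work are solid. World frame = base frame: x ahead of the robot, y to its left, z up, the work surface at z = 0. Lengths are in m, angles in rad, forces in N, time in s.
With the tool pointing down it reaches from about 0.25 to 0.8 m from the base axis. Payload 3.9 kg.
Tool frame: the origin (TCP) lies midway between the tips of the shut fingers; the grasp point (between the pads) lies 19 mm behind it (bot.grip_depth is the distance from the TCP to the grasp point, in m); z points along the fingers, y is the direction in which the jaws open and shut (so a half turn about z gives the same grasp; the last joint's range is limited). The gripper opens to 85 mm and grips with 20 to 120 N. Pads are 22 mm wide; open, the fingers measure 114 mm over their backs; the gripper's body (76 mm by 85 mm) begins 54 mm behind the grasp point. The pads swing forward as they close: fully open they stand 13 mm farther back than shut.
Start: joints at [1.265, 0.26, -0.138, 1.173, 0, 1.571], TCP at [0.158, 0.501, 0.231] pointing down, gripper open.
Joint ranges: [-2.78, 2.78], [-0.83, 1.72], [-1.28, 1.37], [-1.9, 2.12], [-1.57, 1.48], [-3.14, 3.14]. Speed limits (rad/s): [2.57, 2.57, 3.14, 3.14, 3.14, 3.14].

INTERFACE

Orientations are given as a unit quaternion [x, y, z, w].
In Python, from workcell import bot, inverse_kinematics, optics, readout gives the robot as it stands. Calls block until the motion is done:
- bot.movep(position, orientation): joint-space move of the TCP to a pose.
- bot.movel(position, orientation=None, speed=0.15): straight line of the TCP; orientation=None keeps the orientation; speed is the mean speed in m/s.
- bot.move_joints(angles): joint-space move.
- bot.command_gripper(opening): finger opening in m; the grip force is fixed at half the most; returns when the fingers have stopped.
- bot.wait(seconds).
- inverse_kinematics(position, orientation): joint angles nearest the present ones, or None.
- optics.grab_frame(name): name is "scene" or "top" or "wrist"; returns a dict with "color" (400x640x3 uint8, red, green, blue), "z_map" (400x640 float32, m along the optical axis (not along the pixel's ray), 0 where there is no reading), "fov_y" (degrees; the focal length in pixels is half the picture's height over the tangent of half this angle, whatever the lens; pixels are square), "cx", "cy" (the principal point, pixels), "k1" (the pictures are not rectified: a ray, as slopes to the right and down, at radius r is drawn at 1 + k1 r^2 times it, then the intrinsics apply), "xyz" and "attitude" of the camera in the world; the wrist camera has in their place "mount" (4x4, takes a point from camera to tool coordinates, whose origin is the TCP and whose axes are the flange's). Camera axes: x right, y down, z forward; pixel columns grow to the right and rows downward; lengths in m; the calibration is good to about 2 mm. A picture is of the moment at which its call begins: read the wrist's pose just before it.
A pose or a line that the arm cannot do raises bot.Unreachable and nothing moves.
- bot.close_job(): hands the job in, once; it reports no verdict.
Readings, each from a call of its own:
- readout.get_time_s(): time.
- readout.get_joint_positions(): joint angles.
- readout.get_joint_vel(): joint speeds.
- readout.get_joint_efforts(): joint torques, N m.
- readout.get_ee_pos(): TCP position.
- readout.get_tcp_rot(): TCP orientation.
- readout.get_contact_force(): force on the tool from outside, world axes, zero at the start.
- readout.get_moment(): the same for the moment, N m.
- readout.get_opening(): finger opening in m.
Only numpy, scipy, OpenCV 4.12 (cv2) and the standard library are available. Lean on these libraries where they do the work, as an engineer would, in place of code of your own. Each camera call takes 0.05 s, during which the arm holds its last target.

TASK

Lift the tall narrow bush off its pin on the jig and hold it up in the air in front of the inspection camera for a check of its end face: centred on the line of sight, bore pointing straight into the lens, the middle of the bush about 8 cm from the lens. Finish while still holding it there, still; leave the other two bushes on their pins, the other things where they are, and do not bump the camera.

Things in the scene. Friction and masses are not known exactly. Their poses are not given: they have to be found in the camera images.
- bush_4: the tall narrow bush: a plain grey turned ring, 38 mm outside diameter, 28 mm tall (the tallest of the three on the jig), bore about 20 mm, about 0.13 to 0.25 kg. Origin: centre of its underside; z is the bore axis. At the start it stands on the jig plate (its underside 12 mm above the bench) over one of the three pins, any of them. The pin is loose in the bore: lift straight up, at least 40 mm, to clear it. Grip it across its diameter; its upper part stands free all round
- bush_mid (a point): the middle of the tall bush: on the bore axis, 14 mm above its underside
- bush_2: low white ring on another pin of the jig, 52 mm diameter, 14 mm tall; origin at the centre of its underside. Stays on its pin
- bush_3: low wide reddish ring on another pin of the jig, 60 mm diameter, 16 mm tall; origin at the centre of its underside. Stays on its pin
- jig: fixed flat metal plate, 80 mm along x by 250 mm along y, 12 mm thick, lying flat on the bench; origin under its centre. Three upright pins of 10 mm diameter stand in a row along its y axis at y = -85, 0 and +85 mm, tops 46 mm above the bench, so across the row (along the jig's x) there is room for the fingers
- camera_head: head of the inspection camera, fixed on a low cradle stand (base 130 x 100 mm): grey box 54 x 60 x 60 mm with a black round lens barrel (44 mm) inside a white ring light (68 mm). Origin: centre of the lens front, 130 mm above the bench. Its z axis is the line of sight out of the lens, leaning 35 degrees from vertical towards its front, that is up and roughly towards the robot; its y is level. The whole head lies behind the lens (negative z)
- camera_stand: the camera's fixed cradle stand, carrying the head: dark base plate 130 x 100 x 12 mm with two upright cheeks; origin on the bench under the cradle, the base reaching 50 mm to its front (its -x) and 80 mm behind; the lens lies 20 mm to the front of the origin. Do not bump it or the head
- focus (a point): the point on the line of sight 80 mm in front of the lens, in empty air about 195 mm above the bench; axes as camera_head. The middle of the bush belongs here, with the bore axis along this z (either end may face the lens; turning about it does not matter)
- loupe: bystander: black standing magnifier, 37 mm diameter, 33 mm tall; origin under its centre
- bush_5: bystander: small yellowish bush standing on the bench away from the jig, 30 mm diameter, 22 mm tall; origin under its centre
Mind the look-alikes: they are no part of the job. Leave any green look-alike of the camera_stand alone.

How it is judged:
By the outcome, as a careful person would: the job done as asked, in the order asked, and still so for the second after the job is handed in, while the arm keeps its last pose, push and grip.
It also fails if it takes over 32 s, if anything falls off the work surface, if the arm or the gripper's body presses on something with over 40 N, if the wrist force passes 120 N, or if a joint passes its speed limit or range.

## Working session

There is one attempt and no reset: what is moved stays moved. The work goes in short steps, each a Python script; the robot and the scene stay as the last script left them, time stands still between calls to the robot, and variables do not carry over. Pictures are saved under pics/ and viewed, and the job is handed in when it is done.

```bash
ls; mkdir -p pics; cat > h.py <<'E'
import numpy as np, cv2
from scipy.spatial.transform import Rotation as R
from workcell import bot, inverse_kinematics, optics, readout
def grab(n):
    p=np.array(readout.get_ee_pos());q=np.array(readout.get_tcp_rot())
    f=optics.grab_frame(n)
    if 'mount' in f:
        T=np.eye(4);T[:3,:3]=R.from_quat(q).as_matrix();T[:3,3]=p
        M=T@np.array(f['mount'])
    else:
        M=np.eye(4);a=np.array(f['attitude'])
        M[:3,:3]=R.from_quat(a).as_matrix() if a.size==4 else a.reshape(3,3)
        M[:3,3]=f['xyz']
    f['M']=M
    return f
def K(f):
    F=200/np.tan(np.radians(f['fov_y'])/2)
    return F
def cloud(f):
    F=K(f);v,u=np.mgrid[0:400,0:640].astype(float)
    A=np.array([[F,0,f['cx']],[0,F,f['cy']],[0,0,1]])
    r=cv2.undistortPoints(np.stack([u.ravel(),v.ravel()],1)[:,None],A,np.array([f['k1'],0,0,0.]))[:,0].reshape(400,640,2)
    z=f['z_map'].astype(float)
    P=np.stack([r[...,0]*z,r[...,1]*z,z],-1)
    W=P@f['M'][:3,:3].T+f['M'][:3,3]
    W[z==0]=np.nan
    return W
def proj(f,X):
    F=K(f);M=f['M'];c=(np.asarray(X)-M[:3,3])@M[:3,:3]
    s=c[...,:2]/c[...,2:];r2=(s**2).sum(-1,keepdims=True)
    return s*(1+f['k1']*r2)*F+[f['cx'],f['cy']]
E
python3 - <<'E'
from h import *
import pickle
for n in ['scene','top','wrist']:
    f=grab(n);pickle.dump(f,open(n+'0.pkl','wb'))
    cv2.imwrite(f'pics/{n}0.png',f['color'][...,::-1])
    print(n,{k:f[k] for k in f if k not in('color','z_map','M')},f['M'].round(3).tolist())
print(readout.get_time_s())
E
```

```text
pics
scene {'fov_y': 57.6618064236821, 'cx': 321.5023208652701, 'cy': 202.7744596522955, 'k1': 0.014962808038058864, 'xyz': array([ 0.126245  , -0.08149857,  0.77813544]), 'attitude': array([ 0.81362059, -0.46674061,  0.17328508, -0.30024494])} [[0.504, -0.655, 0.562, 0.126], [-0.864, -0.384, 0.327, -0.081], [0.002, -0.65, -0.76, 0.778], [0.0, 0.0, 0.0, 1.0]]
top {'fov_y': 55.43940300027109, 'cx': 317.7296145572524, 'cy': 205.61490698427215, 'k1': -0.01821840617032026, 'xyz': array([0.46878565, 0.18151375, 0.99623283]), 'attitude': array([-0.69559765,  0.71344481, -0.04795625,  0.06957444])} [[-0.023, -0.986, 0.166, 0.469], [-0.999, 0.028, 0.028, 0.182], [-0.033, -0.165, -0.986, 0.996], [0.0, 0.0, 0.0, 1.0]]
wrist {'fov_y': 58.344436085420035, 'cx': 319.42658770464396, 'cy': 195.27005812673548, 'k1': -0.05722403032840609, 'mount': array([[-4.68175745e-04, -9.63282455e-01, -2.68489650e-01,
         6.83802376e-02],
       [ 9.99999287e-01, -1.56108424e-04, -1.18365421e-03,
         2.91498260e-04],
       [ 1.09827984e-03, -2.68490013e-01,  9.63281842e-01,
        -1.42668461e-01],
       [ 0.00000000e+00,  0.00000000e+00,  0.00000000e+00,
         1.00000000e+00]])} [[0.302, 0.919, 0.255, 0.093], [0.953, -0.29, -0.084, 0.521], [-0.003, 0.268, -0.963, 0.373], [0.0, 0.0, 0.0, 1.0]]
0.15
```

View pics/scene0.png

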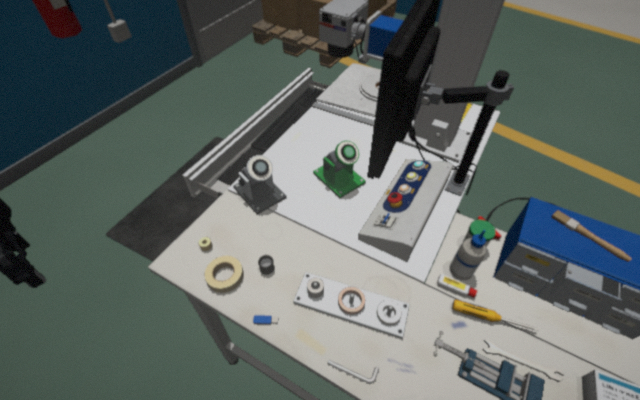

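View pics/top0.png

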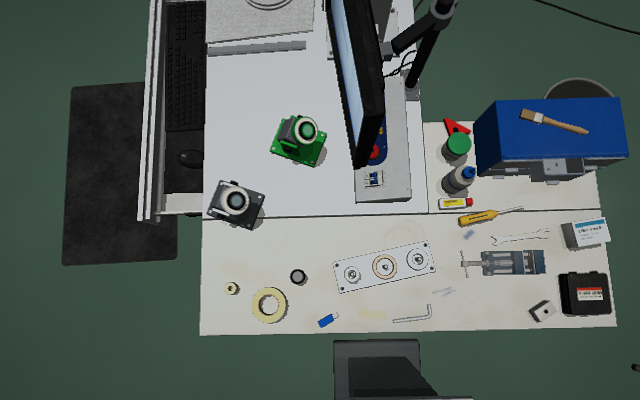

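View pics/wrist0.png

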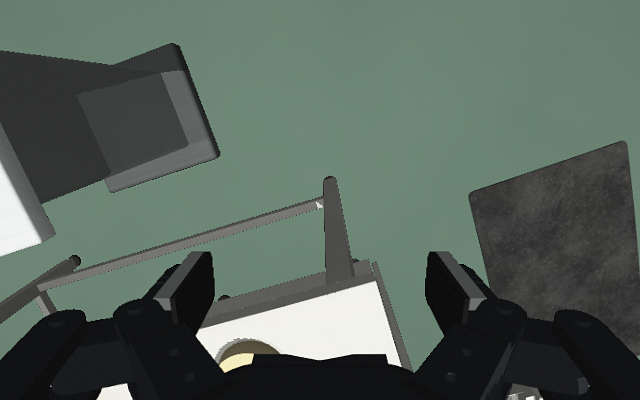

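Candidates for the bush in the scene picture are three rings on the jig: (316,286) grey, (351,299) reddish and (389,311) white. The small yellowish bush is at (205,243) and the loupe at (266,264). The inspection camera is the dark one at (258,183); the green one at (342,165) is the look-alike. Next I'll check with a close crop and depth.

```bash
python3 - <<'E'
from h import *
import pickle
f=pickle.load(open('scene0.pkl','rb'));t=pickle.load(open('top0.pkl','rb'))
a=cv2.resize(f['color'][255:345,280:420],None,fx=5,fy=5,interpolation=cv2.INTER_CUBIC)[:,:,::-1]
cv2.imwrite('pics/c1.png',a)
a=cv2.resize(t['color'][230:300,320:450],None,fx=6,fy=6,interpolation=cv2.INTER_CUBIC)[:,:,::-1]
cv2.imwrite('pics/c2.png',a)
for n,g in(('scene',f),('top',t)):
    W=cloud(g)
    J=(W[...,0]>.3)&(W[...,0]<.62)&(W[...,1]>-.15)&(W[...,1]<.25)
    # jig heights
    for lo,hi in((-.01,.006),(.008,.016),(.022,.034),(.034,.044),(.044,.06)):
        m=J&(W[...,2]>lo)&(W[...,2]<hi)
        k,l,s,c=cv2.connectedComponentsWithStats(m.astype(np.uint8))
        for i in range(1,k):
            if s[i,4]>8: print(n,lo,s[i].tolist(),W[l==i].mean(0).round(4),np.ptp(W[l==i],axis=0).round(3))
E
```

```text
scene -0.01 [234, 224, 220, 176, 18872] [ 4.484e-01  3.770e-02 -1.000e-04] [0.31  0.4   0.016]
scene 0.008 [268, 264, 6, 9, 17] [0.452  0.2477 0.0121] [0.021 0.006 0.007]
scene 0.008 [293, 272, 116, 66, 2421] [0.4676 0.0415 0.0124] [0.125 0.258 0.008]
scene 0.008 [437, 282, 19, 10, 37] [ 0.6183 -0.1294  0.0118] [0.004 0.042 0.008]
scene 0.008 [342, 292, 19, 16, 199] [0.4772 0.0451 0.0128] [0.038 0.041 0.007]
scene 0.008 [383, 307, 12, 11, 67] [ 0.4927 -0.0396  0.0127] [0.021 0.026 0.006]
scene 0.008 [254, 315, 19, 8, 67] [0.3452 0.1928 0.0091] [0.027 0.038 0.004]
scene 0.008 [342, 368, 6, 4, 10] [ 0.3412 -0.0116  0.0086] [0.005 0.011 0.002]
scene 0.008 [372, 368, 6, 12, 23] [ 0.3639 -0.0656  0.0089] [0.022 0.006 0.003]
scene 0.008 [351, 373, 6, 4, 9] [ 0.3424 -0.0319  0.0088] [0.005 0.011 0.002]
scene 0.008 [363, 377, 10, 5, 15] [ 0.3471 -0.0587  0.0092] [0.006 0.018 0.003]
scene 0.022 [267, 260, 7, 9, 20] [0.4523 0.2473 0.0298] [0.023 0.004 0.011]
scene 0.022 [338, 287, 27, 26, 296] [0.4717 0.0428 0.028 ] [0.06  0.059 0.01 ]
scene 0.022 [307, 288, 17, 8, 41] [0.4447 0.1194 0.0289] [
[... 1415 characters left out ...]
038 0.004]
top 0.008 [413, 317, 8, 4, 15] [ 0.3438 -0.0296  0.0094] [0.007 0.018 0.004]
top 0.022 [407, 249, 21, 21, 252] [ 0.4899 -0.0367  0.0263] [0.05  0.051 0.008]
top 0.022 [372, 255, 25, 24, 220] [0.4728 0.046  0.0283] [0.057 0.06  0.011]
top 0.022 [461, 257, 3, 10, 16] [ 0.4784 -0.1462  0.0294] [0.022 0.005 0.01 ]
top 0.034 [462, 261, 3, 7, 13] [ 0.4748 -0.1474  0.0376] [0.015 0.006 0.005]
top 0.034 [344, 267, 16, 15, 135] [0.4563 0.1297 0.0403] [0.034 0.037 0.008]
top 0.044 [417, 257, 4, 4, 11] [ 0.4901 -0.0367  0.047 ] [0.007 0.007 0.006]
top 0.044 [384, 265, 4, 3, 9] [0.4738 0.0463 0.0463] [0.005 0.008 0.005]
top 0.044 [351, 272, 3, 4, 10] [0.4571 0.129  0.0453] [0.007 0.005 0.003]
```

View pics/c1.png

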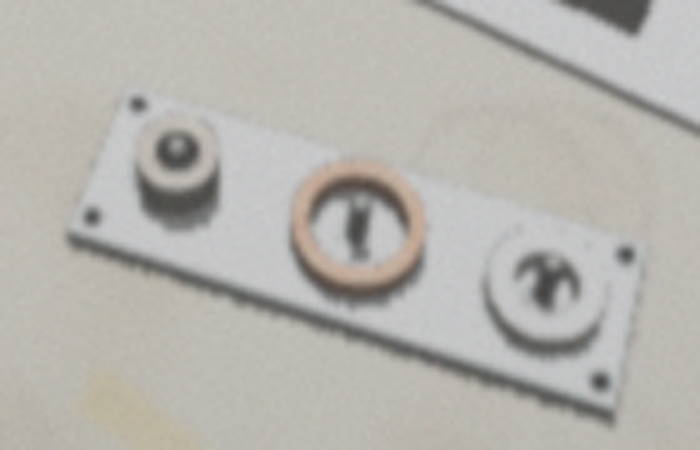

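View pics/c2.png

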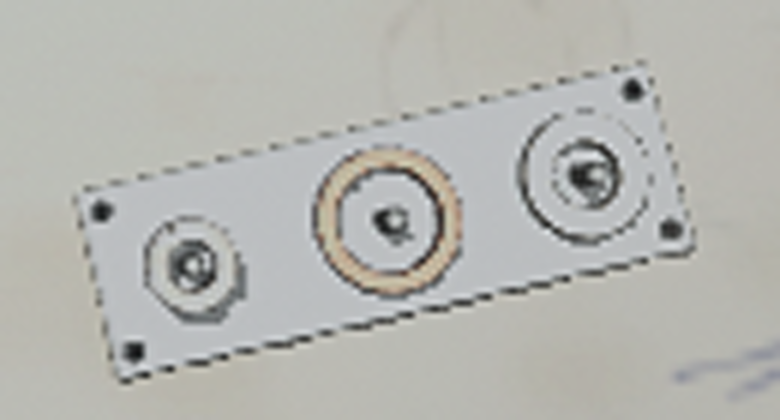

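The grey ring at scene (316,287) / top (352,273) has its top at 40 mm and a diameter of about 38 mm, which makes it bush_4. The other two on the jig have tops at 26–28 mm. Next is the camera head.

```bash
python3 - <<'E'
from h import *
import pickle
f=pickle.load(open('scene0.pkl','rb'));t=pickle.load(open('top0.pkl','rb'))
ims=[]
for n,g,(r0,r1,c0,c1) in(('scene',f,(145,215,225,295)),('top',t,(170,240,200,270))):
    W=cloud(g)
    ims.append(cv2.resize(g['color'][r0:r1,c0:c1],(390,390),interpolation=cv2.INTER_CUBIC)[:,:,::-1])
    S=W[r0:r1,c0:c1].reshape(-1,3);C=g['color'][r0:r1,c0:c1].reshape(-1,3)
    m=(S[:,2]>.08)&(S[:,2]<.2)
    print(n,m.sum(),np.nanmin(S[m],0),np.nanmax(S[m],0),np.nanmedian(S[m],0))
    b=(S[:,2]>.007)&(S[:,2]<.017)
    rect=cv2.minAreaRect(S[b][:,:2].astype(np.float32)*1000);print('base',b.sum(),rect)
cv2.imwrite('pics/c3.png',np.hstack(ims))
E
```

```text
scene 664 [0.60086876 0.37066771 0.08007232] [0.66653149 0.46438839 0.14488631] [0.62412979 0.40180373 0.12387818]
base 816 ((644.3269653320312, 426.7174072265625), (132.21229553222656, 100.18695068359375), 69.30964660644531)
top 942 [0.60131268 0.37253326 0.08010308] [0.69373202 0.46868001 0.14712504] [0.63435131 0.41129154 0.1247751 ]
base 760 ((657.5704956054688, 432.75201416015625), (165.92578125, 157.48085021972656), 88.17314910888672)
```

View pics/c3.png

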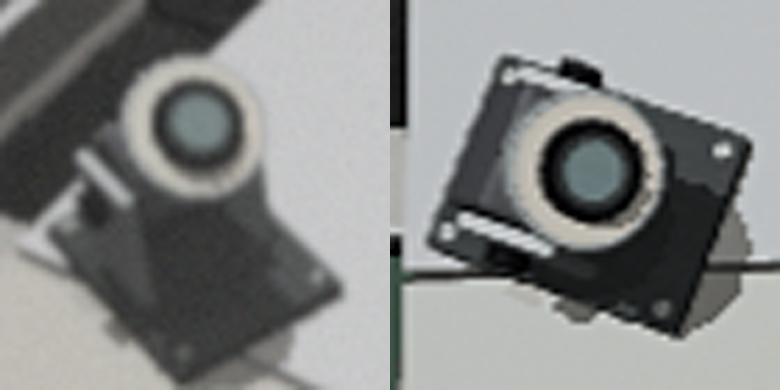

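```bash
cat > cam.py <<'E'
from h import *
import pickle
def ring(g,box):
    r0,r1,c0,c1=box;W=cloud(g)
    S=W[r0:r1,c0:c1].reshape(-1,3);C=g['color'][r0:r1,c0:c1].reshape(-1,3).astype(int)
    m=(S[:,2]>.095)&(S[:,2]<.17)&(C.min(1)>150)
    P=S[m]
    for _ in range(3):
        c=P.mean(0);u,s,v=np.linalg.svd(P-c);n=v[2]*np.sign(v[2,2])
        d=(P-c)@n;P=P[abs(d)<.005]
    # circle fit
    A=np.c_[(P-c)@v[0],(P-c)@v[1]].astype(np.float32)
    hull=cv2.convexHull(A*1000);(e)=cv2.fitEllipse(hull); me=cv2.minEnclosingCircle(A*1000)
    return P,n,c+(e[0][0]*v[0]+e[0][1]*v[1])/1000,e,me
if __name__=='__main__':
  for n,box in(('scene',(145,215,225,295)),('top',(170,240,200,270))):
    g=pickle.load(open(n+'0.pkl','rb'))
    P,nn,c,e,me=ring(g,box)
    print(n,len(P),nn,'tilt',np.degrees(np.arccos(nn[2])),'az',np.degrees(np.arctan2(nn[1],nn[0])),c,e,me,P.mean(0))
    W=cloud(g);r0,r1,c0,c1=box
    S=W[r0:r1,c0:c1].reshape(-1,3)
    b=(S[:,2]>.009)&(S[:,2]<.015)&(abs(S[:,0]-.645)<.11)&(abs(S[:,1]-.427)<.11)
    print(cv2.minAreaRect(S[b][:,:2].astype(np.float32)*1000))
    hgt=np.zeros(S.shape[0])
E
python3 cam.py
```

```text
scene 210 [-0.20337158 -0.53643934  0.81906827] tilt 35.00836749046604 az -110.76241105361328 [0.63413781 0.39804904 0.12480419] ((-1.4837566614151, -2.340517520904541), (63.04270553588867, 66.57594299316406), 81.637451171875) ((-1.6844713687896729, -2.2535665035247803), 33.28638458251953) [0.63390637 0.40038518 0.12627675]
((644.69873046875, 426.453857421875), (132.16856384277344, 99.39334106445312), 69.07916259765625)
top 236 [-0.20678771 -0.5347397   0.81932429] tilt 34.982790054713 az -111.14184725711642 [0.63459384 0.40016367 0.12611199] ((-0.07919028401374817, -5.131978988647461), (62.44340515136719, 66.0943374633789), 30.692405700683594) ((-0.40727168321609497, -5.232703685760498), 33.20653533935547) [0.63601376 0.4041224  0.12905406]
((653.3182373046875, 427.4090576171875), (133.4034423828125, 133.7954559326172), 71.44647216796875)
```

```bash
cat > plan.py <<'E'
from h import *
d=np.array([.490-.4567,-.038-.1285]);d/=np.linalg.norm(d)   # jig -y dir
jx=np.array([-d[1],d[0],0]); 
if jx[0]<0: jx=-jx
def gq(s): # down, tool y = s*jx
    y=s*jx;z=np.array([0,0,-1.]);return R.from_matrix(np.c_[np.cross(y,z),y,z]).as_quat()
n=np.array([-.205,-.5356,.8192]);n/=np.linalg.norm(n)
lens=np.array([.633,.3955,.130]);focus=lens+.08*n
def fq(roll):
    z=-n;x=np.cross([0,0,1.],z);x/=np.linalg.norm(x);y=np.cross(z,x)
    return (R.from_rotvec(z*roll)*R.from_matrix(np.c_[x,y,z])).as_quat()
B=np.array([.4567,.1285])
E
python3 - <<'E'
from plan import *
print(jx,focus,R.from_quat(readout.get_tcp_rot()).as_matrix().round(2).tolist())
for s in(1,-1):
    for z in(.014,.12,.2): print(s,z,np.round(inverse_kinematics([*B,z],gq(s)),3) if inverse_kinematics([*B,z],gq(s)) is not None else None)
for a in range(0,360,20):
    r=np.radians(a)
    q=[inverse_kinematics(focus+n*k,fq(r)) for k in(-.012,.07)]
    print(a,[None if x is None else np.round(x,2).tolist() for x in q])
print(readout.get_time_s())
E
```

```text
[0.98058068 0.19611614 0.        ] [0.61659984 0.35265159 0.19553662] [[-0.95, 0.3, -0.0], [0.3, 0.95, -0.0], [-0.0, -0.0, -1.0]]
1 0.014 [ 0.274  0.383 -0.606  0.582  0.     1.648]
1 0.12 [ 0.274  0.254 -0.457  0.86   0.     1.648]
1 0.2 [ 0.274  0.191 -0.315  1.065  0.     1.648]
-1 0.014 [ 0.274  0.383 -0.606  0.582  0.    -1.494]
-1 0.12 [ 0.274  0.254 -0.457  0.86   0.    -1.494]
-1 0.2 [ 0.274  0.191 -0.315  1.065  0.    -1.494]
0 [[0.33, 0.35, -0.32, 0.48, 0.46, 0.79], [0.26, 0.26, -0.26, 0.66, 0.48, 0.72]]
20 [[0.33, 0.35, -0.32, 0.48, 0.46, 1.14], [0.26, 0.26, -0.26, 0.66, 0.48, 1.07]]
40 [[0.33, 0.35, -0.32, 0.48, 0.46, 1.49], [0.26, 0.26, -0.26, 0.66, 0.48, 1.42]]
60 [[0.33, 0.35, -0.32, 0.48, 0.46, 1.84], [0.26, 0.26, -0.26, 0.66, 0.48, 1.77]]
80 [[0.33, 0.35, -0.32, 0.48, 0.46, 2.19], [0.26, 0.26, -0.26, 0.66, 0.48, 2.12]]
100 [[0.33, 0.35, -0.32, 0.48, 0.46, 2.54], [0.26, 0.26, -0.26, 0.66, 0.48, 2.47]]
120 [[0.33, 0.35, -0.32, 0.48, 0.46, 2.89], [0.26, 0.26, -0.26, 0.66, 0.48, 2.82]]
140 [[0.33, 0.35, -0.32, 0.48, 0.46, -3.05], [0.26, 0.26, -0.26, 0.66, 0.48, -3.12]]
160 [[0.33, 0.35, -0.32, 0.48, 0.46, -2.7], [0.26, 0.26, -0.26, 0.66, 0.48, -2.77]]
180 [[0.33, 0.35, -0.32, 0.48, 0.46, -2.35], [0.26, 0.26, -0.26, 0.66, 0.48, -2.42]]
200 [[0.33, 0.35, -0.32, 0.48, 0.46, -2.0], [0.26, 0.26, -0.26, 0.66, 0.48, -2.07]]
220 [[0.33, 0.35, -0.32, 0.48, 0.46, -1.65], [0.26, 0.26, -0.26, 0.66, 0.48, -1.72]]
240 [[0.33, 0.35, -0.32, 0.48, 0.46, -1.3], [0.26, 0.26, -0.26, 0.66, 0.48, -1.37]]
260 [[0.33, 0.35, -0.32, 0.48, 0.46, -0.95], [0.26, 0.26, -0.26, 0.66, 0.48, -1.02]]
280 [[0.33, 0.35, -0.32, 0.48, 0.46, -0.6], [0.26, 0.26, -0.26, 0.66, 0.48, -0.67]]
300 [[0.33, 0.35, -0.32, 0.48, 0.46, -0.26], [0.26, 0.26, -0.26, 0.66, 0.48, -0.32]]
320 [[0.33, 0.35, -0.32, 0.48, 0.46, 0.09], [0.26, 0.26, -0.26, 0.66, 0.48, 0.03]]
340 [[0.33, 0.35, -0.32, 0.48, 0.46, 0.44], [0.26, 0.26, -0.26, 0.66, 0.48, 0.38]]
0.15
```

```bash
cat > wl.py <<'E'
from plan import *
import pickle
bot.movep([*B,.15],gq(1))
bot.wait(.2)
f=grab('wrist');pickle.dump(f,open('wrist1.pkl','wb'))
cv2.imwrite('pics/wrist1.png',f['color'][...,::-1])
W=cloud(f)
print(readout.get_ee_pos(),readout.get_contact_force(),readout.get_opening(),readout.get_time_s())
for lo,hi in((.009,.015),(.023,.031),(.035,.043),(.0435,.05)):
    m=(W[...,2]>lo)&(W[...,2]<hi)
    k,l,s,c=cv2.connectedComponentsWithStats(m.astype(np.uint8))
    for i in range(1,k):
        if s[i,4]>80:
            e=cv2.minEnclosingCircle((W[l==i][:,:2]*1000).astype(np.float32));print(lo,s[i].tolist(),W[l==i].mean(0).round(4),e)
E
python3 wl.py
```

```text
[0.45667667 0.12916282 0.15009094] [ 0.1699999  -0.56403868 -0.38589841] 0.08512292972852793 2.1667
0.009 [328, 3, 42, 27, 119] [0.4509 0.251  0.0119] ((451.88372802734375, 258.76177978515625), 16.017606735229492)
0.009 [268, 134, 102, 222, 13710] [0.4643 0.0852 0.0122] ((467.49237060546875, 67.40912628173828), 109.07384490966797)
0.009 [499, 242, 141, 58, 500] [0.665  0.0971 0.012 ] ((698.680908203125, 83.9091796875), 66.58641052246094)
0.009 [293, 264, 51, 39, 1185] [0.4728 0.0426 0.0123] ((472.5198669433594, 42.92308807373047), 21.876985549926758)
0.023 [334, 0, 43, 19, 463] [0.4554 0.2591 0.0241] ((454.0822448730469, 261.4853515625), 14.084375381469727)
0.023 [297, 164, 44, 14, 83] [0.4529 0.1445 0.0271] ((453.93487548828125, 137.70098876953125), 16.45867347717285)
0.023 [510, 249, 130, 54, 1178] [0.6738 0.1037 0.028 ] ((690.95703125, 87.80316925048828), 58.12450408935547)
0.023 [283, 253, 72, 66, 1938] [0.472  0.0466 0.0276] ((472.1477355957031, 45.35540008544922), 30.268278121948242)
0.023 [294, 343, 49, 16, 513] [ 0.4853 -0.0189  0.0258] ((485.77874755859375, -23.844730377197266), 21.708709716796875)
0.035 [293, 167, 52, 51, 1545] [0.4556 0.1292 0.0398] ((455.6587829589844, 128.54080200195312), 19.223079681396484)
0.035 [518, 270, 122, 47, 2638] [0.6849 0.0868 0.0387] ((690.6812744140625, 80.47612762451172), 54.84920120239258)
0.0435 [312, 188, 14, 13, 122] [0.4556 0.129  0.0454] ((455.74395751953125, 128.65615844726562), 4.745062828063965)
0.0435 [313, 292, 12, 12, 93] [0.472  0.0466 0.0454] ((472.4651794433594, 46.08308792114258), 4.852896213531494)
0.0435 [524, 294, 87, 29, 1164] [0.6767 0.0756 0.0463] ((677.6239624023438, 69.66798400878906), 39.88345718383789)
0.0435 [610, 312, 30, 27, 551] [0.7327 0.0678 0.0465] ((732.909423828125, 68.2828140258789), 14.691130638122559)
```

View pics/wrist1.png

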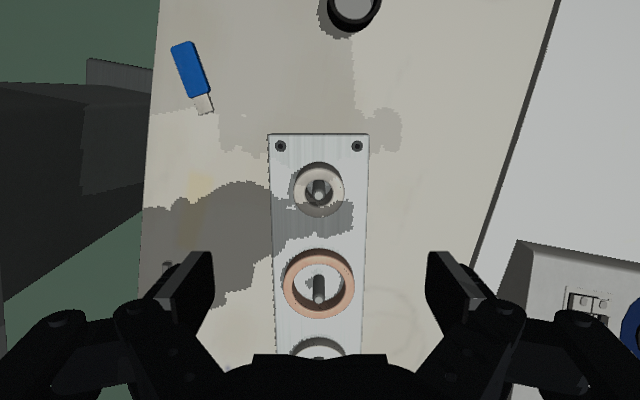

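Wrist view: bush_4 is at px (319,190), 38 mm across with its top at 40 mm, and its centre is (0.4557, 0.1286). Next, the grasp and lift.

```bash
python3 - <<'E'
from plan import *
import pickle
b=[.4557,.1286]
bot.movel([*b,.07],gq(1),speed=.15)
bot.movel([*b,.015],gq(1),speed=.08)
print(readout.get_ee_pos(),readout.get_contact_force())
bot.command_gripper(0.0)
print(readout.get_opening(),readout.get_contact_force(),readout.get_time_s())
p=np.array(readout.get_ee_pos());print(p)
bot.movel([p[0],p[1],.09],gq(1),speed=.07)
bot.movel([p[0],p[1],.20],gq(1),speed=.15)
bot.wait(.2)
print(readout.get_ee_pos(),readout.get_opening(),readout.get_contact_force(),readout.get_moment(),readout.get_time_s())
for n in('wrist','scene'):
    f=grab(n);pickle.dump(f,open(n+'2.pkl','wb'));cv2.imwrite(f'pics/{n}2.png',f['color'][...,::-1])
E
```

```text
[0.45615784 0.12872519 0.0153792 ] [-0.86646075  0.03739121 -0.0574945 ]
0.03590620470578762 [-0.4976506  -0.24276521  5.24830106] 4.2
[0.45603129 0.12869417 0.0156423 ]
[0.45527299 0.12849113 0.19895277] 0.03562585796100696 [-0.35488371 -0.57118998 -2.31490347] [-0.01433054 -0.03272547 -0.03355124] 6.5083
```

View pics/wrist2.png

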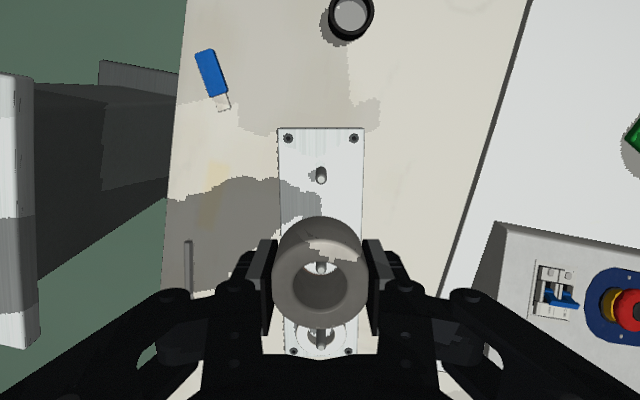

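View pics/scene2.png

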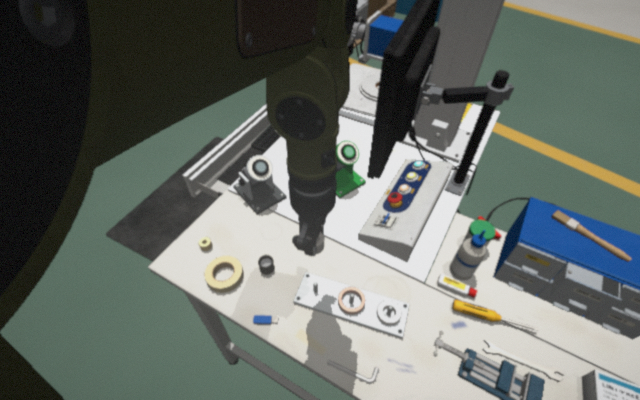

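The wrist view shows the bush held between the pads (rim centre near px (320,285)), and pin 1 is bare. Now I'll measure where the bush sits in the tool frame.

```bash
cat > mb.py <<'E'
from h import *
import pickle
def meas(g,vis=None):
    g=dict(g);g['M']=np.array(g['mount']);W=cloud(g)   # tool frame
    u=np.zeros((400,640),bool);u[150:345,272:368]=1
    c=g['color'].astype(int)
    m=u&(abs(W[...,2]+.025)<.006)&(np.hypot(W[...,0],W[...,1])<.03)
    m&=abs(W[...,1])<.0185
    P=W[m]
    for _ in range(4):
        o=np.median(P,0)if _==0 else P.mean(0);_,s,v=np.linalg.svd(P-o,full_matrices=False);n=v[2]*np.sign(v[2,2]);P=P[abs((P-o)@n)<.002]
    print('top pts',len(P),'mean',P.mean(0).round(4),'n',n.round(4),'ext',P.min(0).round(4),P.max(0).round(4))
    # side wall
    s=u&(W[...,2]>-.018)&(W[...,2]<.004)&(abs(W[...,1])<.016)&(W[...,0]>.008)&(W[...,0]<.03)
    Q=W[s]
    from scipy.optimize import least_squares
    # cylinder fit with radius 19, axis through (x0,y0) + z*(ax,ay)
    fun=lambda p:np.hypot(Q[:,0]-p[0]-p[2]*(Q[:,2]+.011),Q[:,1]-p[1]-p[3]*(Q[:,2]+.011))-.019
    r=least_squares(fun,[0,0,0,0],loss='soft_l1',f_scale=.0005)
    print('side',len(Q),r.x.round(4),'rms',np.sqrt(np.mean(r.fun**2)),Q[:,2].min(),Q[:,2].max())
    return P,n,r.x
if __name__=='__main__':
    meas(pickle.load(open('wrist2.pkl','rb')))
E
python3 mb.py
```

```text
top pts 5303 mean [ 0.0013 -0.0002 -0.0243] n [-0.0035 -0.0041  1.    ] ext [-0.0192 -0.0184 -0.0262] [ 0.0195  0.0179 -0.0222]
side 1291 [-0.0001 -0.0002 -0.0029 -0.005 ] rms 0.00018556379845741734 -0.01799921335655294 0.0028716808449338327
```

```bash
python3 - <<'E'
from plan import *
import pickle
q=fq(np.radians(49))
bot.movep(focus+n*(.075-.0104),q)
bot.wait(.3)
print(readout.get_ee_pos(),focus+n*(.075-.0104),(R.from_quat(q).inv()*R.from_quat(readout.get_tcp_rot())).as_rotvec(),readout.get_opening(),readout.get_time_s(),readout.get_joint_positions())
for nm in('wrist','top','scene'):
    f=grab(nm);pickle.dump(f,open(nm+'3.pkl','wb'));cv2.imwrite(f'pics/{nm}3.png',f['color'][...,::-1])
E
python3 -c "
import cv2,numpy as np
a=[cv2.imread(f'pics/{n}3.png') for n in('wrist','top')]
cv2.imwrite('pics/m3.png',np.vstack([cv2.resize(x,(480,300)) for x in a]))"
```

```text
[0.60305076 0.31790126 0.24843163] [0.60335672 0.3180515  0.24845745] [ 0.00032132 -0.00022557  0.00017179] 0.0355601245844767 7.8417 [ 0.26591181  0.26303893 -0.26800106  0.64823496  0.48105181  1.58401076]
```

View pics/m3.png

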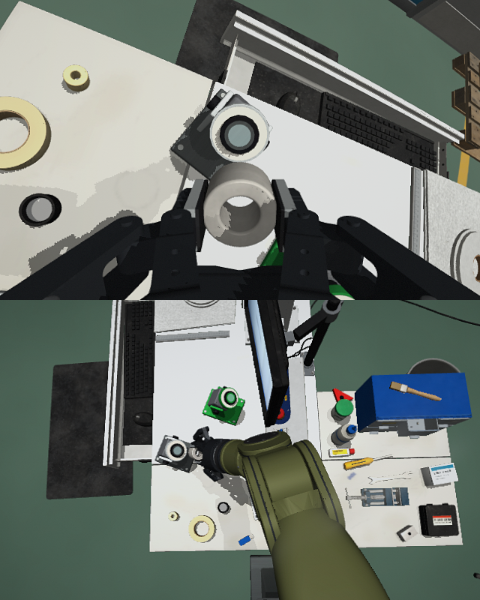

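The wrist view shows the full ring light at px (~319,178) just past the bush, so I can measure the lens axis directly in the tool frame.

```bash
python3 - <<'E'
from plan import *
import pickle
from mb import meas
g=pickle.load(open('wrist3.pkl','rb'))
x=meas(g)
W=cloud(g)
rel=W-lens; h=rel@n; rad=np.linalg.norm(rel-h[...,None]*n,axis=-1)
m=(rad<.05)&(h<.012)&(h>-.02)
P=W[m];C=g['color'][m].astype(int)
for lo in np.arange(-.02,.012,.002):
    k=(h[m]>=lo)&(h[m]<lo+.002)
    if k.sum()>20: print(lo.round(3),k.sum(),rad[m][k].min().round(4),rad[m][k].max().round(4),P[k].mean(0).round(4),C[k].mean())
w=P[(C.min(1)>120)&(h[m]>-.012)]
for _ in range(4):
    c=w.mean(0);_,_,v=np.linalg.svd(w-c,full_matrices=False);nn=v[2]*np.sign(v[2,2]);w=w[abs((w-c)@nn)<.002]
A=np.c_[(w-c)@v[0],(w-c)@v[1]]*1000
A=A.astype(np.float32)
e=cv2.fitEllipse(cv2.convexHull(A));mc=cv2.minEnclosingCircle(A)
for o in(e[0],mc[0]):
    cc=c+(o[0]*v[0]+o[1]*v[1])/1000;print('ring',len(w),nn,cc,e,mc,'lens at .130:',cc+nn*(.13-cc[2])/nn[2], 'angle vs n',np.degrees(np.arccos(nn@n)))
E
```

```text
top pts 5269 mean [ 0.0012 -0.0001 -0.0241] n [-0.0028 -0.0038  1.    ] ext [-0.0191 -0.0183 -0.026 ] [ 0.0191  0.0179 -0.022 ]
side 1302 [-0.0002 -0.0001 -0.0027 -0.0038] rms 0.00018204727241784993 -0.017978053534854446 0.0037959917630158158
-0.01 84 0.0265 0.0351 [0.6319 0.4115 0.1297] 176.1547619047619
-0.008 1744 0.0211 0.0352 [0.6323 0.4018 0.1258] 196.3243501529052
-0.006 914 0.0209 0.0344 [0.6314 0.3999 0.1257] 197.3803792851933
-0.004 26 0.0207 0.031 [0.6277 0.4079 0.1331] 66.88461538461539
-0.002 631 0.0009 0.0231 [0.6314 0.3974 0.1303] 54.366085578446906
-0.0 1451 0.0003 0.023 [0.6315 0.3956 0.1306] 86.30025269928785
0.002 36 0.0023 0.022 [0.6296 0.3944 0.1312] 110.78703703703704
ring 1963 [-0.20573718 -0.52816567  0.82384054] [0.63284293 0.39948577 0.12524607] ((0.3870406448841095, -4.8815693855285645), (66.12913513183594, 66.5948486328125), 76.65465545654297) ((0.2792450189590454, -5.101432800292969), 33.6162109375) lens at .130: [0.63165573 0.39643801 0.13      ] angle vs n 0.5039050180904475
ring 1963 [-0.20573718 -0.52816567  0.82384054] [0.63276674 0.39929897 0.12510728] ((0.3870406448841095, -4.8815693855285645), (66.12913513183594, 66.5948486328125), 76.65465545654297) ((0.2792450189590454, -5.101432800292969), 33.6162109375) lens at .130: [0.63154489 0.39616224 0.13      ] angle vs n 0.5039050180904475
```

```bash
sed -i 's/^n=.*/az=np.radians(-111.05);t=np.radians(35);n=np.array([np.sin(t)*np.cos(az),np.sin(t)*np.sin(az),np.cos(t)])/; s/^lens=np.array([^)]*)/lens=np.array([.6321,.3962,.130])/' plan.py; grep -n lens plan.py
python3 - <<'E'
from plan import *
import pickle
q=fq(np.radians(49));T=focus-n*.0104
bot.movel(T,q,speed=.06)
bot.wait(.3)
e=T-np.array(readout.get_ee_pos());print('err mm',e*1000)
bot.movel(T+e,q,speed=.03)
bot.wait(.5)
print('err mm',(T-np.array(readout.get_ee_pos()))*1000,np.degrees((R.from_quat(q).inv()*R.from_quat(readout.get_tcp_rot())).as_rotvec()),readout.get_opening(),readout.get_contact_force(),np.abs(readout.get_joint_vel()).max())
for nm in('wrist','top','scene'):
    f=grab(nm);pickle.dump(f,open(nm+'4.pkl','wb'));cv2.imwrite(f'pics/{nm}4.png',f['color'][...,::-1])
print(readout.get_time_s())
from mb import meas
g=pickle.load(open('wrist4.pkl','rb'));P,nn,r=meas(g)
p=np.array(readout.get_ee_pos());Rm=R.from_quat(readout.get_tcp_rot()).as_matrix()
mid=p+Rm@np.array([r[0],r[1],P[:,2].mean()+.014]);d=mid-lens
print('mid',mid,'dist',d@n,'lateral',np.linalg.norm(d-(d@n)*n))
a=[cv2.imread(f'pics/{n}4.png') for n in('wrist','top')]
cv2.imwrite('pics/m4.png',np.vstack([cv2.resize(x,(480,300)) for x in a]))
E
```

```text
8:lens=np.array([.6321,.3962,.130]);focus=lens+.08*n
err mm [-0.09286417  0.07476903 -0.22242399]
err mm [ 0.0941616  -0.08153412  0.23496988] [ 0.00043819  0.000451   -0.00106029] 0.03647512842364783 [ 0.01617593  0.30595487 -1.11867647] 0.0016173283716414996
10.5917
top pts 5284 mean [ 0.0013 -0.0002 -0.0241] n [-0.0033 -0.0038  1.    ] ext [-0.0189 -0.0183 -0.026 ] [ 0.0194  0.0179 -0.022 ]
side 1306 [-0.0002 -0.0002 -0.0041 -0.0032] rms 0.0001825266578701762 -0.0179777731414405 0.003816172830351794
mid [0.6155316  0.35344725 0.19490855] dist 0.07946892152770335 lateral 0.00034566946344001623
```

View pics/m4.png

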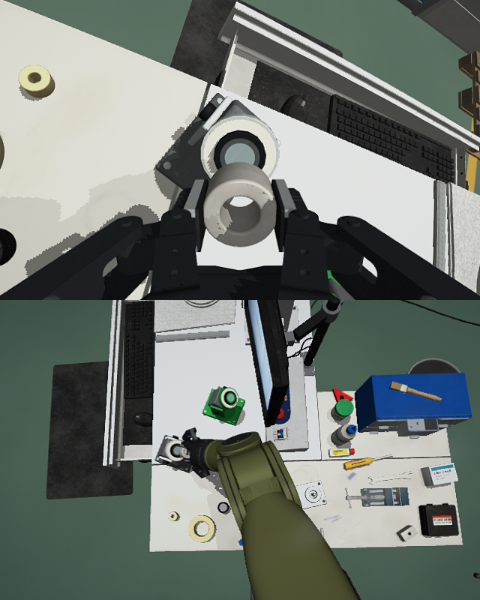

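View pics/scene4.png

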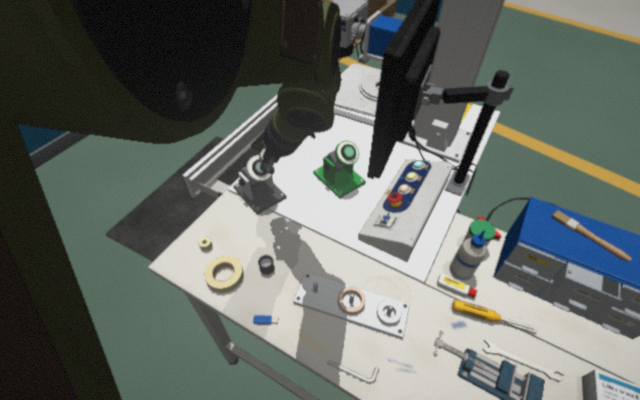

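```bash
python3 - <<'E'
from plan import *
import pickle
from scipy.optimize import least_squares
g=pickle.load(open('wrist4.pkl','rb'));W=cloud(g);C=g['color'].astype(int)
rel=W-lens;h=rel@n;rad=np.linalg.norm(rel-h[...,None]*n,axis=-1)
print('lens front h',np.nanmedian(h[(rad<.015)&(abs(h)<.008)]))
m=((rad<.05)&(h<-.003)&(h>-.012)&(C.min(-1)>120)).astype(np.uint8)
cs=max(cv2.findContours(m,0,1)[0],key=len)[:,0]
P=np.array([W[v,u] for u,v in cs]);r=np.linalg.norm((P-lens)-((P-lens)@n)[:,None]*n,axis=1);P=P[(r>.029)]
a=np.cross(n,[0,0,1]);a/=np.linalg.norm(a);b=np.cross(n,a);X=(P-lens)@a;Y=(P-lens)@b
s=least_squares(lambda p:np.hypot(X-p[0],Y-p[1])-p[2],[0,0,.034],loss='soft_l1',f_scale=.0005);print('ring centre offset from axis, radius',s.x,len(P))
E
python3 - <<'E'
import sys;sys.path.insert(0,'.')
from h import *
print(np.abs(readout.get_joint_vel()).max(),readout.get_opening(),readout.get_time_s());bot.close_job()
E
```

```text
lens front h 0.0008414108126066031
ring centre offset from axis, radius [ 4.54199578e-04 -8.71640098e-05  3.31923105e-02] 221
0.0012834555459120423 0.035557113543406786 10.5917
the job is handed in; nothing more can be done
```

I lifted the tall grey bush (bush_4) straight up off its pin and carried it to the inspection camera. I handed the job in at 10.6 s, with the arm still holding the bush there.

- **Position:** by my last wrist-camera measurement, the middle of the bush is 79.5 mm from the lens. It is about 0.3 mm off the line of sight as estimated. A second fit of the ring light in the same picture put its centre within 0.5 mm of that line.
- **Alignment:** the bore is along the line of sight to within about 0.3° relative to the gripper.
- **Hold:** the arm was still (0.001 rad/s), and the bush had not shifted in the fingers since the lift.
- **Surroundings:** the last scene picture shows the red and white rings still on their pins. The loupe, the small yellowish bush, the camera and its green look-alike are where they were.

**Disagreements:**
- The three cameras put the lens up to about 2 mm apart, which is within their calibration. I averaged them, mostly by the wrist view.
- The ring light fits differed by about 0.5° in direction.
- The gripper opening read about 36 mm on the 38 mm bush.
- The last wrist force reading was 1.1 N down, against 2.3 N just after the lift. I put that down to the change of tool orientation, because the pictures show no slip.

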